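# Log a transfer by pointing at source and destination

### The arm

A 6-joint arm with a two-finger parallel gripper is mounted at the origin on the work surface. World frame = base frame: x ahead of the robot, y to its left, z up, the work surface at z = 0. Lengths are in m, angles in rad, forces in N, time in s.
With the tool pointing down it reaches from about 0.15 to 0.775 m from the base axis. Payload 6.1 kg.
Tool frame: the origin (TCP) lies between the finger pads, 19 mm behind the fingertips; this is the grasp point; z points along the fingers, y is the line along which they close (so a half turn about z gives the same grasp; the last joint's range is limited). The gripper opens to 85 mm and grips with 20 to 120 N. Pads are 22 mm wide; open, the fingers measure 114 mm over their backs; the gripper's body (76 mm by 85 mm) begins 54 mm behind the grasp point. The pads swing forward as they close: fully open they stand 13 mm farther back than shut.
Start: joints at [-1.309, 0.126, -0.04, 1.405, 0, 1.571], TCP at [0.136, -0.507, 0.25] pointing down, gripper open.
Joint ranges: [-2.72, 2.72], [-0.95, 1.95], [-1.27, 1.35], [-1.78, 2.02], [-1.46, 1.47], [-3.14, 3.14]. Speed limits (rad/s): [2.39, 2.39, 3.01, 3.14, 3.14, 3.14].

### API

Orientations are given as a rotation vector (axis times angle).
In Python, from bench import sense, grab_frame, hand_in, masks_of gives the robot as it stands.
- The arm moves only by the shell command python3 -m pendant 'ROWS' [FORCE]. ROWS is JSON, one flat list of numbers, 7 for each row, row after row: the turn, a rotation vector about the tool's x, y, z in degrees, then the shift along the tool's x, y, z in m, then the finger opening in m, from 0 to 0.0854. A call has 1 to 20 rows; each row shifts and turns the commanded pose from where the row before left it, along the tool's axes as they then stand; what a row does not reach is not made up. A row lasts 1/10 s, in which the tool goes at most 50 mm and 8.59 degrees, less where a joint would pass 70% of its speed; a pose out of reach is approached as far as the arm can. A call is refused whole if a number of a shift passes 0.05 or a number of a turn 8.59, either way. A call with a gripper value outside its range is refused whole. The fingers move at their own pace and stop on an object; FORCE is the grip in N (left out, the last holds). Time passes only in rows, so rows that do not move let the fingers close. It gives the time, the measured TCP pose, the force, the opening and the grip force at its end, in the units of the state.
- sense(): the state, without advancing time (a new reading comes with each control period).
- grab_frame(name): name is "side" or "top"; returns a dict with "color" (400x640x3 uint8, red, green, blue), "intrinsics" (3x3 intrinsics, pixels), "camera_from_world" (4x4, takes a point from world to camera coordinates). Camera axes: x right, y up, looking along -z (the intrinsics and any distortion apply to the point x, -y, -z); pixel columns grow to the right and rows downward; lengths in m; the calibration is good to about 2 mm. A picture is of the moment at which its call begins. There is no depth.
- hand_in(): hands the job in; it is judged then, once.
Trained networks look in the newest picture that a camera, given by its name, has taken for a name from the list of things; names that differ only in an ending like _2 or _b are one class to them, and where a whole thing is asked for, a point or a joint stands for the part that bears it (a point fixed in the world has none). Each returns a list of dicts, best first, with "p" (0 to 1); they miss things now and then, are a little off and sometimes report something else, mostly with a low value. They report only what shows in the picture. A call takes as long as a camera call.
- masks_of(camera, target): "pixels" (400x640 bool, what is visible of it) and "rect" ([left, top, width, height] in pixels, round what is visible of it).
The state is a dict: "time": time; "joint_positions": joint angles; "qvel": joint speeds; "tau": joint torques, N m; "ee_pos": TCP position; "tool_rot": TCP orientation; "wrist_force": force on the tool from outside, world axes, zero at the start; "ft_torque": the same for the moment, N m; "opening": finger opening in m; "grasp_force": force on a finger pad.
Only numpy, scipy, OpenCV 4.12 (cv2) and the standard library are available. Lean on these libraries where they do the work, as an engineer would, in place of code of your own. Each camera call takes 0.05 s, during which the arm holds its last target. There are 200 camera calls.

### The job

Show the bench camera a transfer: with the gripper pointing straight down, point at the mouth of the one bottle that has no cap, and then at the cap of the one wide tube in the green rack, each time keeping the fingertips about two centimetres above it for two seconds. Then press the larger of the two buttons on the grey logger box all the way down, let it go and move clear. Do not touch any bottle or tube, do not press the small button, pick up nothing, and leave everything else where it is.

Things in the scene. Friction and masses are not known exactly. Their poses are not given: they have to be found in the camera images.
- open_bottle: Loose, stands upright by itself; origin at the centre of its underside, z up. The one bottle without a cap: clear glass with a blank paper sleeve, 56 mm across, 104 mm high, its open neck 36 mm across. It stands in the grey tray with two capped bottles, in a row at 80 mm spacing; which of the three places it has varies.
- bottle_mouth (a point): Centre of the open mouth of the uncapped bottle, at the height of its rim (104 mm above the bottle's underside); z up. The first thing to point at: the tool point (TCP, about 19 mm behind the tips of shut fingers) belongs about 40 mm straight above it.
- capped_bottle_a: Loose, stands upright by itself; origin at the centre of its underside, z up. Glass bottle like the open one but with an orange screw cap 42 mm across; 108 mm high with its cap. Not to be touched.
- capped_bottle_b: Loose, stands upright by itself; origin at the centre of its underside, z up. Second capped glass bottle, the same as the first. Not to be touched.
- tray: Shallow grey plastic tray, 85 (its x) by 250 (its y) by 16 mm high, fixed to the bench, floor 4 mm thick; the three bottles stand in it in a row along its y. Origin at the centre of its underside.
- rack: Green plastic grid rack, 84 (its x) by 164 (its y) by 55 mm high, 2 by 4 open square cells at 40 mm pitch, fixed to the bench. Origin at the centre of its underside. Four of the cells hold a tube; tubes stand at least 56 mm apart, centre to centre.
- wide_tube: Loose, stands upright by itself; origin at the centre of its underside, z up. The one wide tube in the rack: clear plastic, 29 mm across, 112 mm high, with an orange cap 35 mm across. Which of the four filled cells it has varies.
- wide_cap_top (a point): Centre of the top of the wide tube's cap (112 mm above the tube's underside); z up. The second thing to point at: the tool point belongs about 40 mm straight above it.
- narrow_tube_a: Loose, stands upright by itself; origin at the centre of its underside, z up. Narrow capped tube in the rack, 19 mm across, 112 mm high, orange cap 23 mm across. Not to be touched.
- narrow_tube_b: Loose, stands upright by itself; origin at the centre of its underside, z up. Second narrow tube, the same. Not to be touched.
- narrow_tube_c: Loose, stands upright by itself; origin at the centre of its underside, z up. Third narrow tube, the same. Not to be touched.
- logger: Grey logger box fixed to the bench, 140 (its x) by 130 (its y) by 45 mm high, dark display on the half of its top away from the robot, two black round buttons in white housings side by side on the near half. Origin at the centre of its underside.
- large_button (a joint): Travel of the large button (36 mm across): 0 = up, 0.006 m = fully down. It is sprung: fully down takes 4 N, and it comes back up when let go.
- large_button_top (a point): Centre of the top face of the large button, which is pressed straight down from above. The small button lies 63 mm away from it towards the box's -y side.
- small_button (a joint): Travel of the small button (18 mm across): 0 = up, 0.006 m = fully down. Leave it alone.
- loose_cap: Orange screw cap lying on the bench near the robot, 42 mm across, 22 mm high; origin at the centre of its underside. Leave it where it is.
- marker: Marker pen lying on the bench near the robot, about 133 mm long (along its x), 14 mm thick; origin under its middle. Leave it where it is.
- pipette: Lilac hand pipette lying on the bench beyond the logger, about 265 mm long (along its x), 26 mm thick; origin under its middle. Leave it where it is.

How it is judged:
On the way, in this order (a step that is already met when the one before it is completed fails the run):
1. the tool dwells just above the mouth of the uncapped bottle, pointing down (TCP within 18 mm sideways, 18 to 65 mm above, tool within 0.34 rad of straight down, 1.8 s) (horizontal distance between the grasp point and bottle_mouth below 0.018 m and z of the grasp point in the frame of bottle_mouth between 0.018 and 0.065 m and angle between the grasp point's own z axis and vertical above 2.8 rad), for 1.8 s.
2. then it dwells just above the cap of the wide tube, pointing down (TCP within 18 mm sideways, 18 to 65 mm above, tool within 0.34 rad of straight down, 1.8 s) (horizontal distance between the grasp point and wide_cap_top below 0.018 m and z of the grasp point in the frame of wide_cap_top between 0.018 and 0.065 m and angle between the grasp point's own z axis and vertical above 2.8 rad), for 1.8 s.
3. then the large button is pressed down (4.5 of its 6 mm or more) (value of joint large_button above 0.0045 m), for 0.05 s.
At the end, for the whole second after the job is handed in: Both buttons are up (under 2 mm down); every bottle and tube stands upright (within 0.1 rad) and at rest within 8 mm of where it began; the loose cap, marker and pipette lie within 20 mm of where they began (value of joint each of large_button, small_button below 0.002 m and distance of each of open_bottle, capped_bottle_a, capped_bottle_b, wide_tube, narrow_tube_a, narrow_tube_b, narrow_tube_c from where it was at the start of the episode below 0.008 m and distance of each of loose_cap, marker, pipette from where it was at the start of the episode below 0.02 m and angle between each of open_bottle, capped_bottle_a, capped_bottle_b, wide_tube, narrow_tube_a, narrow_tube_b, narrow_tube_c's own z axis and vertical below 0.1 rad and linear speed of each of open_bottle, capped_bottle_a, capped_bottle_b, wide_tube, narrow_tube_a, narrow_tube_b, narrow_tube_c below 0.02 m/s); the robot touches nothing.
It fails at once if a bottle is touched (contact force between any of the fingers, the arm and open_bottle above 0.4 N or contact force between any of the fingers, the arm and capped_bottle_a above 0.4 N or contact force between any of the fingers, the arm and capped_bottle_b above 0.4 N).
It fails at once if a tube is touched (contact force between any of the fingers, the arm and wide_tube above 0.4 N or contact force between any of the fingers, the arm and narrow_tube_a above 0.4 N or contact force between any of the fingers, the arm and narrow_tube_b above 0.4 N or contact force between any of the fingers, the arm and narrow_tube_c above 0.4 N).
It fails at once if the small button is pressed (over 2.5 mm) (value of joint small_button above 0.0025 m).
It fails at once if the loose cap, marker or pipette is moved over 20 mm (distance of any of loose_cap, marker, pipette from where it was at the start of the episode above 0.02 m).
It also fails if it takes over 54 s, if anything falls off the work surface, if the arm or the gripper's body presses on something with over 40 N, if the wrist force passes 120 N, or if a joint passes its speed limit or range.

## Working session

There is one attempt and no reset: what is moved stays moved. The work goes in short steps, Python scripts to look and compute and a shell command to move; the robot and the scene stay as the last step left them, time stands still between calls to the robot, and variables do not carry over. Pictures are saved under pics/ and viewed, at most 10 in all, crops included, and the job is handed in when it is done.

```bash
mkdir -p pics
python3 - <<'E'
from bench import *
import cv2,numpy as np
s=sense();print(s['time'],s['ee_pos'],s['tool_rot'],s['opening'])
for n in('side','top'):
    f=grab_frame(n);cv2.imwrite(f'pics/{n}0.png',f['color'][:,:,::-1]);print(n,f['intrinsics'],f['camera_from_world'],[k for k in f])
    for t in ['open_bottle','capped_bottle_a','wide_tube','narrow_tube_a','large_button','small_button','logger','rack','tray']:
        for m in masks_of(n,t)[:4]:
            ys,xs=np.nonzero(m['pixels']);print(n,t,round(m['p'],2),m['rect'],round(xs.mean(),1),round(ys.mean(),1))
E
```

```text
0.0 [ 0.13579871 -0.5067305   0.24923854] [-3.11314571e+00 -4.09926786e-01  3.15016103e-04] 0.085521424782516
side [[395.31438725   0.         320.22499964]
 [  0.         395.31438725 201.93428072]
 [  0.           0.           1.        ]] [[ 0.9988782  -0.04716206 -0.00425179 -0.55581343]
 [ 0.02784733  0.51242157  0.85828239 -0.12334767]
 [-0.03829965 -0.85743797  0.51316007 -1.00379512]
 [ 0.          0.          0.          1.        ]] ['color', 'intrinsics', 'camera_from_world']
side open_bottle 0.51 [293.0, 156.5, 15.3, 32.2] 300.4 167.9
side capped_bottle_a 0.86 [301.7, 161.9, 20.9, 40.7] 310.9 181.6
side capped_bottle_a 0.64 [292.1, 142.2, 13.0, 24.9] 296.8 151.8
side wide_tube 0.73 [316.3, 216.6, 14.0, 37.5] 323.7 233.2
side wide_tube 0.66 [285.2, 168.5, 41.7, 40.4] 302.7 191.9
side narrow_tube_a 0.81 [341.8, 211.8, 6.5, 32.5] 344.4 227.1
side narrow_tube_a 0.72 [328.9, 231.5, 14.5, 32.3] 335.4 246.3
side narrow_tube_a 0.67 [330.4, 204.8, 7.0, 26.6] 332.8 214.7
side narrow_tube_a 0.64 [250.7, 242.7, 23.8, 44.9] 262.4 265.2
side large_button 0.76 [292.4, 311.8, 22.2, 17.9]
[... 689 characters left out ...]
_bottle 0.78 [203.9, 214.8, 20.7, 21.3] 215.6 226.8
top capped_bottle_a 0.63 [175.9, 220.9, 25.8, 18.2] 188.4 230.4
top capped_bottle_a 0.54 [229.2, 209.8, 21.2, 20.3] 240.9 219.8
top wide_tube 0.58 [338.5, 208.0, 10.3, 13.8] 342.4 212.2
top narrow_tube_a 0.59 [326.1, 252.0, 37.9, 21.4] 344.1 260.1
top narrow_tube_a 0.58 [317.5, 200.8, 1.9, 8.3] 317.4 203.3
top narrow_tube_a 0.51 [332.7, 189.0, 6.7, 12.2] 334.3 195.3
top large_button 0.52 [416.5, 227.0, 9.5, 7.2] 420.5 228.7
top small_button 0.5 [402.9, 198.1, 54.2, 52.8] 429.1 221.5
top logger 0.91 [403.8, 198.2, 52.8, 49.3] 429.2 221.2
top rack 0.65 [306.6, 180.5, 59.2, 48.5] 336.5 206.0
top tray 0.68 [177.7, 207.9, 79.5, 37.6] 221.4 228.1
```

Run:
```python
import cv2
a=cv2.imread('pics/top0.png');cv2.imwrite('pics/t1.png',cv2.resize(a[170:280,165:475],None,fx=2.55,fy=2.55,interpolation=2))
t=cv2.resize(a[170:270,170:270],None,fx=4,fy=4,interpolation=2);u=cv2.resize(a[165:255,290:390],None,fx=4,fy=4,interpolation=2)
b=cv2.imread('pics/side0.png');cv2.imwrite('pics/s1.png',cv2.resize(b[130:400,220:400],None,fx=2.2,fy=2.2,interpolation=2))
u=cv2.resize(a[170:250,295:475],None,fx=4.4,fy=4.4,interpolation=2);cv2.imwrite('pics/t2.png',u)
```

```text
(no output)
```

View pics/t1.png

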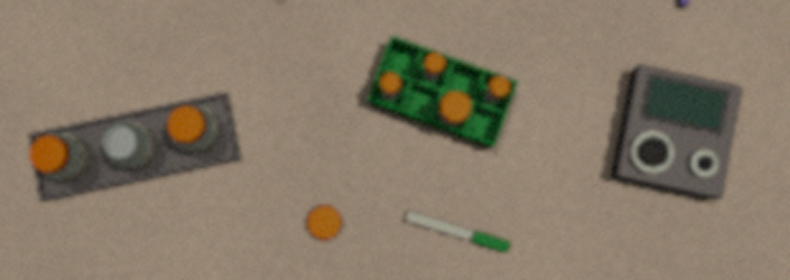

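View pics/s1.png

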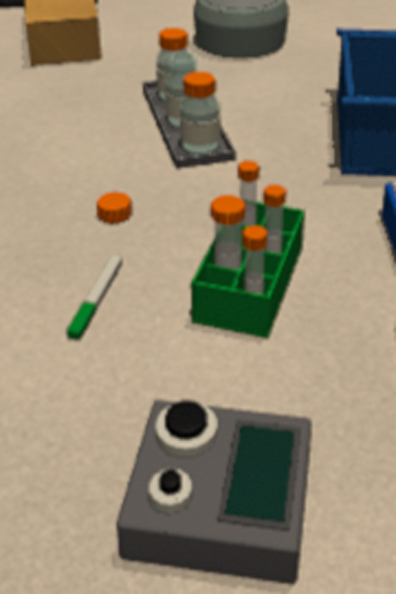

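View pics/t2.png

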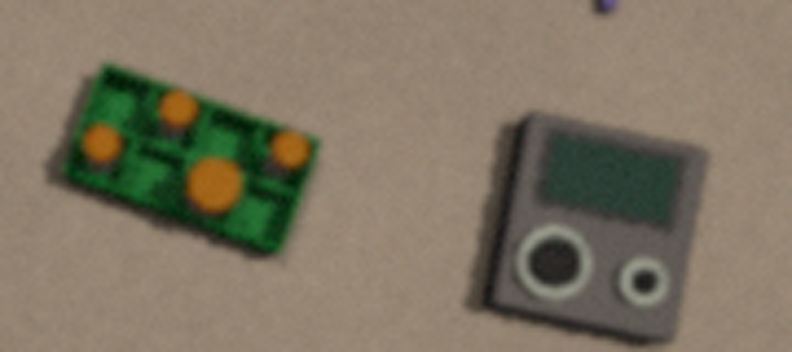

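The top view shows the open bottle (pale mouth) in the middle of the tray at about (212.8, 225.7). The wide cap is at (343.9, 212.0), the large button at (420.9, 229.5) and the small button at (441.4, 233.9). In the side view the wide cap is at (323.6, 223), the large button at (304.5, 320), and the near and far bottle caps at (310.5, 167) and (298.6, 146). The open mouth is mostly hidden there.

Run:
```python
from bench import *
import cv2,numpy as np
from scipy.spatial.transform import Rotation as R
F={n:grab_frame(n) for n in('side','top')}
P={n:f['intrinsics']@np.diag([1,-1,-1])@f['camera_from_world'][:3] for n,f in F.items()}
def tri(t,s):
    X=cv2.triangulatePoints(P['top'],P['side'],np.array(t,float),np.array(s,float))[:,0];return X[:3]/X[3]
def atz(n,uv,z):
    p=P[n];H=np.c_[p[:,0],p[:,1],p[:,2]*z+p[:,3]];x=np.linalg.solve(H,[*uv,1]);return x[:2]/x[2]
D={'wide':((343.9,212),(323.6,223.2),.116),'large':((420.9,229.5),(304.5,320),.055),'small':((441.4,233.9),(297.5,348.5),.055),'nearcap':((237.9,219),(310.5,166.8),.112),'farcap':((184.6,230.8),(298.6,146.4),.112)}
for k,(t,s,z) in D.items(): print(k,tri(t,s).round(4),'at z',z,atz('top',t,z).round(4),atz('side',s,z).round(4))
print('open',atz('top',(212.8,225.7),.108).round(4), 'logger centre', atz('top',(429.3,221.3),.04))
# colour centroids of orange blobs
for n in F:
    h=cv2.cvtColor(F[n]['color'],cv2.COLOR_RGB2HSV);m=cv2.inRange(h,(5,190,110),(20,255,255))
    c,l,st,ce=cv2.connectedComponentsWithStats(m)
    for i in range(1,c):
        if st[i,4]>15:print(n,st[i],ce[i].round(1))
s=sense();print(R.from_rotvec(s['tool_rot']).as_matrix().round(3))
```

```text
wide [ 0.5599 -0.074   0.1129] at z 0.116 [ 0.5587 -0.0739] [ 0.5609 -0.0784]
large [ 0.5123 -0.311   0.06  ] at z 0.055 [ 0.512  -0.3121] [ 0.513  -0.3063]
small [ 0.4994 -0.3729  0.0595] at z 0.055 [ 0.4989 -0.3742] [ 0.5002 -0.3692]
nearcap [0.5382 0.2386 0.1053] at z 0.112 [0.537  0.2374] [0.539 0.225]
farcap [0.5028 0.3949 0.1055] at z 0.112 [0.5016 0.393 ] [0.5041 0.3797]
open [0.5172 0.3116] logger centre [ 0.53829128 -0.34195245]
side [293 143  12  10  79] [298.7 146.6]
side [304 163  13  11  98] [310.2 167.1]
side [329 203   8   9  42] [332.8 206.2]
side [340 214  10   9  52] [344.7 217.3]
side [264 218  15  13 149] [271.7 223.4]
side [316 219  15  13 141] [323.5 224.4]
side [330 232  11  11  78] [335.6 236.5]
top [332 191   8   7  43] [335.  194.2]
top [314 199   8   7  44] [317.6 202. ]
top [357 200   8   8  46] [360.5 203.5]
top [338 206  11  12 104] [343.1 211.5]
top [231 212  14  14 152] [237.6 218.4]
top [177 223  14  14 151] [183.6 229.8]
top [286 251  12  12 114] [291.5 256.7]
[[ 0.966  0.259  0.   ]
 [ 0.259 -0.966 -0.   ]
 [ 0.     0.    -1.   ]]
```

```bash
python3 -m pendant '[0,0,0,0.015,-0.017,0,0, 0,0,0,0.029,-0.035,0,0, 0,0,0,0.029,-0.035,0,0, 0,0,0,0.029,-0.035,0,0, 0,0,0,0.029,-0.035,0,0, 0,0,0,0.029,-0.035,0,0, 0,0,0,0.029,-0.035,0,0, 0,0,0,0.029,-0.035,0,0]' 20; python3 -c "
from bench import *;s=sense();print(s['joint_positions'],s['opening'])"
```

```text
time: 1.9
ee_pos: [0.2789, -0.196, 0.2502]
tool_rot: [3.114, 0.409, 0.001]
wrist_force: [0.6, -0.4, -1.3]
opening: -0.0001
grasp_force: 0.0
[-6.12702797e-01 -2.23695413e-01 -3.68877302e-01  1.42451200e+00
  9.20824336e-05  2.26795158e+00] -0.00013810728900993867
```

```bash
python3 -m pendant '[0,0,-5,0,0,0,0, 0,0,-7,0,0,0,0, 0,0,-7,0,0,0,0, 0,0,-7,0,0,0,0, 0,0,-7,0,0,0,0, 0,0,-7,0,0,0,0, 0,0,-7,0,0,0,0, 0,0,-7,0,0,0,0, 0,0,-7,0,0,0,0, 0,0,-7,0,0,0,0, 0,0,-7,0,0,0,0, 0,0,0,0,0,0,0]'; python3 -c "
from bench import *;from scipy.spatial.transform import Rotation as R
s=sense();print(s['joint_positions'],s['ee_pos'],R.from_rotvec(s['tool_rot']).as_matrix().round(3))"
```

```text
time: 3.1
ee_pos: [0.2786, -0.1976, 0.2501]
tool_rot: [2.221, 2.222, 0.0]
wrist_force: [-0.7, 0.6, -1.0]
opening: 0.0003
grasp_force: 0.0
[-6.16842999e-01 -2.21652559e-01 -3.67646531e-01  1.42453512e+00
 -1.47741319e-05  9.53631459e-01] [ 0.278619   -0.19758871  0.25009367] [[-0.  1.  0.]
 [ 1.  0. -0.]
 [-0.  0. -1.]]
```

```bash
python3 -m pendant '[0,0,0,0.02,0.009,0,0, 0,0,0,0.039,0.018,0,0, 0,0,0,0.039,0.018,0,0, 0,0,0,0.039,0.018,0,0, 0,0,0,0.039,0.018,0,0, 0,0,0,0.039,0.018,0,0, 0,0,0,0.039,0.018,0,0, 0,0,0,0.039,0.018,0,0, 0,0,0,0.039,0.018,0,0, 0,0,0,0.039,0.018,0,0, 0,0,0,0.039,0.018,0,0, 0,0,0,0.039,0.018,0,0, 0,0,0,0.039,0.018,0,0, 0,0,0,0.023,0.014,0,0, 0,0,0,0,0,0,0, 0,0,0,0,0,0,0]'
python3 - <<'E'
from bench import *
import cv2,numpy as np
im=[]
for n,(x,y) in {'side':(305,165),'top':(212,220)}.items():
    f=grab_frame(n);im.append(cv2.resize(f['color'][y-50:y+50,x-50:x+50,::-1],(400,400),interpolation=2))
cv2.imwrite('pics/a.png',np.hstack(im))
E
```

```text
time: 4.7
ee_pos: [0.5175, 0.3136, 0.2492]
tool_rot: [-2.223, -2.22, 0.003]
wrist_force: [-0.1, -0.1, -0.5]
opening: 0.0002
grasp_force: 0.0
```

View pics/a.png

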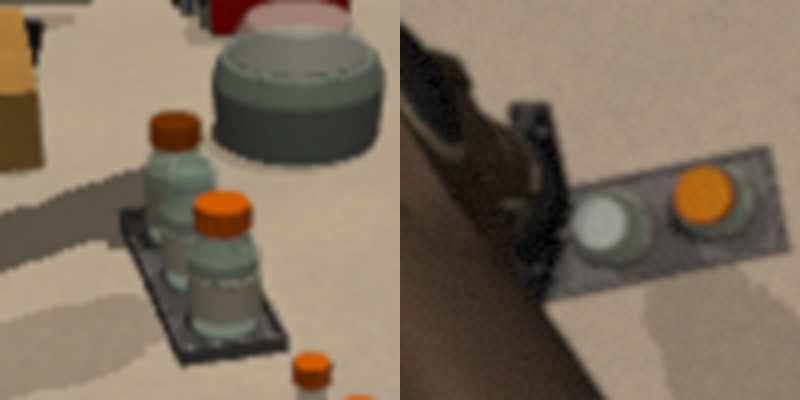

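The tool is at (0.5175, 0.3136). The top view confirms the mouth at about (212, 225.5) px, which agrees with the first estimate, so I go down and dwell.

```bash
python3 -m pendant '[0,0,0,0,0,0.02,0, 0,0,0,0,0,0.025,0, 0,0,0,0,0,0.025,0, 0,0,0,0,0,0.02,0, 0,0,0,0,0,0.012,0, 0,0,0,0,0,0,0, 0,0,0,0,0,0,0]'
python3 - <<'E'
from bench import *
import cv2,numpy as np
f=grab_frame('side');cv2.imwrite('pics/b.png',cv2.resize(f['color'][90:210,230:390,::-1],(800,600),interpolation=2))
E
```

```text
time: 5.5
ee_pos: [0.5178, 0.3131, 0.1491]
tool_rot: [2.222, 2.22, 0.002]
wrist_force: [0.1, -0.8, 0.5]
opening: 0.0004
grasp_force: 0.0
```

View pics/b.png

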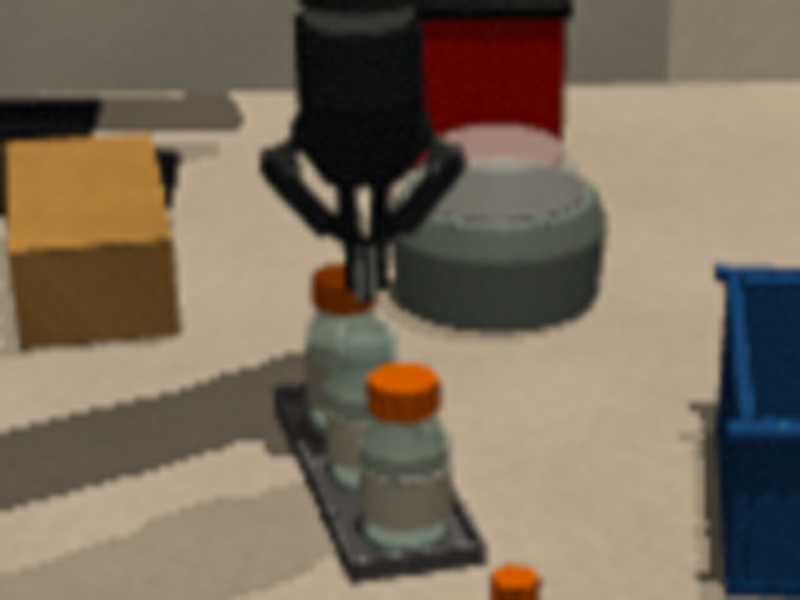

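The closed fingertips, at about (365, 298) in the crop, hang just above the middle bottle with no contact. Next: dwell for 2.2 s, then lift.

```bash
python3 -m pendant '[0,0,0,0,0,0,0, 0,0,0,0,0,0,0, 0,0,0,0,0,0,0, 0,0,0,0,0,0,0, 0,0,0,0,0,0,0, 0,0,0,0,0,0,0, 0,0,0,0,0,0,0, 0,0,0,0,0,0,0, 0,0,0,0,0,0,0, 0,0,0,0,0,0,0, 0,0,0,0,0,0,0, 0,0,0,0,0,0,0, 0,0,0,0,0,0,0, 0,0,0,0,0,0,0, 0,0,0,0,0,0,0, 0,0,0,0,0,0,0, 0,0,0,0,0,0,0, 0,0,0,0,0,0,0, 0,0,0,0,0,0,0, 0,0,0,0,0,0,0]'
python3 -m pendant '[0,0,0,0,0,0,0, 0,0,0,0,0,0,0, 0,0,0,0,0,0,0, 0,0,0,0,0,0,0, 0,0,0,0,0,-0.02,0, 0,0,0,0,0,-0.03,0, 0,0,0,0,0,-0.03,0, 0,0,0,0,0,-0.02,0, 0,0,0,0,0,0,0]'
```

```text
time: 7.55
ee_pos: [0.5176, 0.3134, 0.148]
tool_rot: [-2.221, -2.221, 0.0]
wrist_force: [-0.2, -0.7, -0.0]
opening: -0.0005
grasp_force: 0.0
time: 8.45
ee_pos: [0.5187, 0.3141, 0.2514]
tool_rot: [2.22, 2.221, 0.008]
wrist_force: [0.4, 0.1, -0.8]
opening: -0.0001
grasp_force: 0.0
```

```bash
python3 -m pendant '[0,0,0,-0.02,0.002,0,0, 0,0,0,-0.038,0.004,0,0, 0,0,0,-0.038,0.004,0,0, 0,0,0,-0.038,0.004,0,0, 0,0,0,-0.038,0.004,0,0, 0,0,0,-0.038,0.004,0,0, 0,0,0,-0.038,0.004,0,0, 0,0,0,-0.038,0.004,0,0, 0,0,0,-0.038,0.004,0,0, 0,0,0,-0.038,0.004,0,0, 0,0,0,-0.026,0.004,0,0, 0,0,0,0,0,0,0, 0,0,0,0,0,0,0, 0,0,0,0,0,0.02,0, 0,0,0,0,0,0.025,0, 0,0,0,0,0,0.02,0, 0,0,0,0,0,0,0, 0,0,0,0,0,0,0]'
python3 - <<'E'
from bench import *
import cv2,numpy as np
f=grab_frame('side');a=cv2.resize(f['color'][150:270,275:375,::-1],(400,480),interpolation=2)
f=grab_frame('top');b=cv2.resize(f['color'][160:260,290:390,::-1],(400,400),interpolation=2)
cv2.imwrite('pics/c.png',np.hstack([a[:400],b]))
E
```

```text
time: 10.25
ee_pos: [0.5593, -0.0735, 0.1831]
tool_rot: [-2.219, -2.223, 0.001]
wrist_force: [-0.2, -0.2, -0.0]
opening: -0.0002
grasp_force: 0.0
```

View pics/c.png

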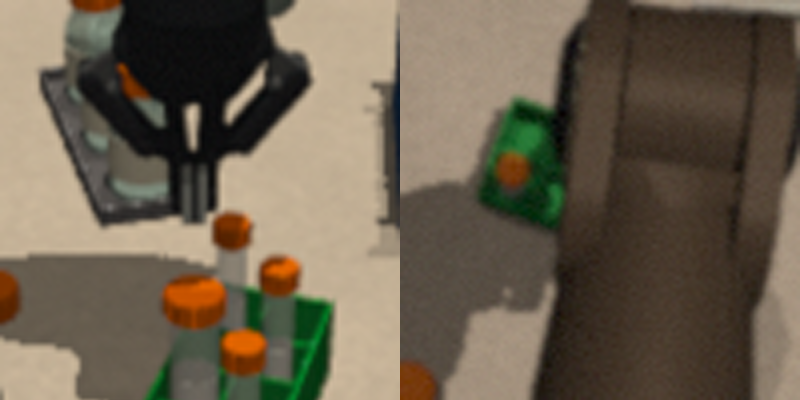

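The closed fingertips are at (195, 220) in the side crop, straight above the wide cap's top at (195, 285). I descend 27 mm more and dwell.

```bash
python3 -m pendant '[0,0,0,0,0,0.015,0, 0,0,0,-0.001,0,0.012,0, 0,0,0,0,0,0,0, 0,0,0,0,0,0,0, 0,0,0,0,0,0,0, 0,0,0,0,0,0,0, 0,0,0,0,0,0,0, 0,0,0,0,0,0,0, 0,0,0,0,0,0,0, 0,0,0,0,0,0,0, 0,0,0,0,0,0,0, 0,0,0,0,0,0,0, 0,0,0,0,0,0,0, 0,0,0,0,0,0,0, 0,0,0,0,0,0,0, 0,0,0,0,0,0,0, 0,0,0,0,0,0,0, 0,0,0,0,0,0,0, 0,0,0,0,0,0,0, 0,0,0,0,0,0,0]'
python3 -m pendant '[0,0,0,0,0,0,0, 0,0,0,0,0,0,0, 0,0,0,0,0,0,0, 0,0,0,0,0,0,0, 0,0,0,0,0,0,0, 0,0,0,0,0,0,0, 0,0,0,0,0,-0.02,0, 0,0,0,0,0,-0.03,0, 0,0,0,0,0,-0.03,0, 0,0,0,0,0,-0.01,0, 0,0,0,0,0,0,0]'
```

```text
time: 12.35
ee_pos: [0.5596, -0.0756, 0.156]
tool_rot: [-2.221, -2.221, -0.0]
wrist_force: [0.0, -0.2, -0.2]
opening: 0.0001
grasp_force: 0.0
time: 13.45
ee_pos: [0.5605, -0.0757, 0.2475]
tool_rot: [2.22, 2.22, 0.003]
wrist_force: [0.5, -0.2, -0.6]
opening: 0.0004
grasp_force: 0.0
```

```bash
python3 -m pendant '[0,0,0,-0.02,-0.004,0,0, 0,0,0,-0.036,-0.007,0,0, 0,0,0,-0.036,-0.007,0,0, 0,0,0,-0.036,-0.007,0,0, 0,0,0,-0.036,-0.007,0,0, 0,0,0,-0.036,-0.007,0,0, 0,0,0,-0.036,-0.009,0,0, 0,0,0,0,0,0,0, 0,0,0,0,0,0.02,0, 0,0,0,0,0,0.03,0, 0,0,0,0,0,0.03,0, 0,0,0,0,0,0.03,0, 0,0,0,0,0,0.02,0, 0,0,0,0,0,0.015,0, 0,0,0,0,0,0,0, 0,0,0,0,0,0,0]'
python3 - <<'E'
from bench import *
import cv2,numpy as np
f=grab_frame('side');cv2.imwrite('pics/d.png',cv2.resize(f['color'][260:380,240:400,::-1],(800,600),interpolation=2))
E
```

```text
time: 15.05
ee_pos: [0.5113, -0.3108, 0.1003]
tool_rot: [-2.22, -2.221, 0.0]
wrist_force: [0.7, -0.4, -0.4]
opening: -0.0001
grasp_force: 0.0
```

View pics/d.png

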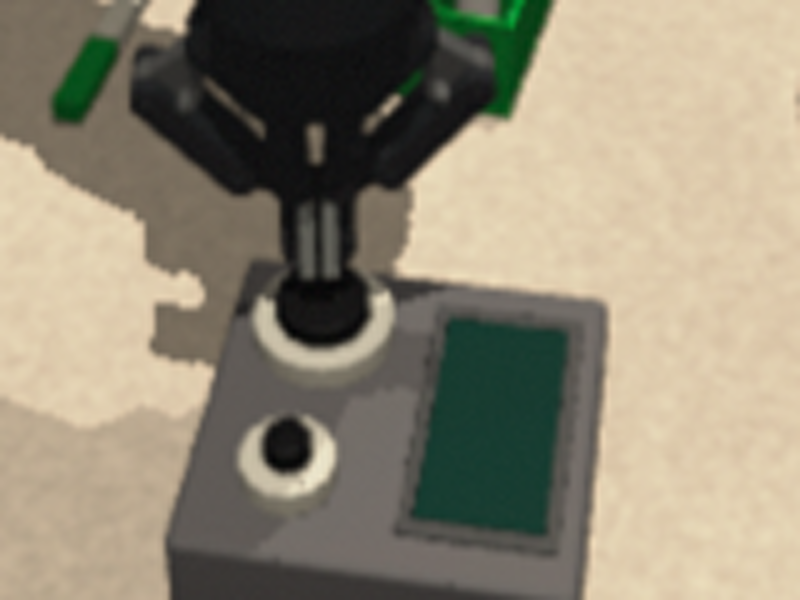

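The closed tips, at (320, 278) in the crop, are centred just above the large button at (322, 305). I go down in small steps and watch the force.

```bash
python3 -m pendant '[0,0,0,0,0,0.01,0, 0,0,0,0,0,0.006,0, 0,0,0,0,0,0.003,0, 0,0,0,0,0,0.002,0, 0,0,0,0,0,0,0]'; python3 -m pendant '[0,0,0,0,0,0.003,0, 0,0,0,0,0,0,0]';python3 -m pendant '[0,0,0,0,0,0.002,0, 0,0,0,0,0,0,0]'
```

```text
time: 15.6
ee_pos: [0.5118, -0.3117, 0.0802]
tool_rot: [2.221, 2.221, 0.001]
wrist_force: [0.1, 1.0, 3.6]
opening: -0.0
grasp_force: 1.8
time: 15.8
ee_pos: [0.5119, -0.3117, 0.0795]
tool_rot: [2.22, 2.22, 0.001]
wrist_force: [-4.8, 2.0, 16.7]
opening: 0.0001
grasp_force: 8.1
time: 16.0
ee_pos: [0.512, -0.3117, 0.0793]
tool_rot: [2.219, 2.219, 0.002]
wrist_force: [-8.2, 6.5, 26.8]
opening: 0.0003
grasp_force: 13.4
```

```bash
python3 -m pendant '[0,0,0,0,0,-0.005,0, 0,0,0,0,0,0,0, 0,0,0,0,0,0,0]'; python3 -m pendant '[0,0,0,0,0,-0.002,0, 0,0,0,0,0,0,0, 0,0,0,0,0,0,0]';python3 -m pendant '[0,0,0,0,0,-0.002,0, 0,0,0,0,0,0,0, 0,0,0,0,0,0,0]';python3 -m pendant '[0,0,0,0,0,-0.004,0, 0,0,0,0,0,0,0, 0,0,0,0,0,0,0]'
```

```text
time: 16.3
ee_pos: [0.512, -0.3118, 0.0804]
tool_rot: [2.221, 2.221, 0.001]
wrist_force: [1.3, 0.2, 2.7]
opening: -0.0006
grasp_force: 1.8
time: 16.6
ee_pos: [0.5119, -0.3118, 0.0819]
tool_rot: [2.221, 2.221, 0.0]
wrist_force: [2.7, -0.9, 2.4]
opening: 0.0001
grasp_force: 1.4
time: 16.9
ee_pos: [0.5116, -0.3116, 0.0838]
tool_rot: [-2.221, -2.221, 0.0]
wrist_force: [1.7, 0.1, 2.5]
opening: -0.0004
grasp_force: 1.0
time: 17.2
ee_pos: [0.5112, -0.3114, 0.0878]
tool_rot: [-2.221, -2.221, 0.0]
wrist_force: [-0.8, -0.3, -0.2]
opening: 0.0001
grasp_force: 0.0
```

The spring force fades over about 6 mm as the tool rises and was at its hard stop at the bottom, so the button went fully down. Moving clear.

```bash
python3 -m pendant '[0,0,0,0,0,-0.02,0, 0,0,0,0,0,-0.03,0, 0,0,0,0,0,-0.03,0, 0,0,0,0,0,-0.03,0, 0,0,0,0,0,-0.03,0, 0,0,0,0,0,-0.02,0, 0,0,0,0,0,0,0, 0,0,0,0,0,0,0, 0,0,0,0,0,0,0, 0,0,0,0,0,0,0, 0,0,0,0,0,0,0]'; python3 -c "
from bench import *;print(hand_in())"
```

```text
time: 18.3
ee_pos: [0.5113, -0.3114, 0.2469]
tool_rot: [-2.22, -2.22, 0.001]
wrist_force: [0.4, 0.3, -0.3]
opening: -0.0
grasp_force: 0.0
the job is handed in; nothing more can be done
None
```

The job is handed in, with no verdict returned: I dwelt about two seconds above the open bottle's mouth and then the wide tube's cap, pressed the large button to its stop, released it and moved clear, with no sign of touching anything else.

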